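Clamp a jar in a ratchet bar clamp

TASK

The lid of the small white jar with the blue lid is stuck and has to be unscrewed: stand the jar upright on the clamp's bed between its blue jaws and let go of it. Then squeeze the clamp's orange trigger levers together fully and let them spring out again, over and over, until the sliding jaw holds the jar firmly against the fixed jaw; leave the trigger released.

Things in the scene. Friction and masses are not known exactly. Their poses are not given: they have to be found in the camera images.
- flux_jar: The jar to clamp: squat white round jar with a wide blue screw lid, 41 mm in diameter, 47 mm tall, about 0.05 kg, loose on the bench. Origin: centre of its underside, z up. Not wanted beside it: a slim white bottle with a narrow blue cap (31 x 85 mm) and a light blue dropper bottle (34 x 78 mm).
- clamp: Bar clamp screwed to the bench. Origin on the bench under the bar; x along the bar from trigger to jaws, z up. In mm: grey bed, top z 10, x -50 to 140, y -40 to 40; the jar stands there. Fixed blue jaw, top z 44, rubber face a shallow notch deepest at x 115, y 0. Dark housing x -48 to 2, top z 60. Behind it two orange trigger levers, z 20 to 52, back to x -106, either side of the toothed bar.
- trigger (a joint): Both levers, geared together: 0 sprung out, 0.233 rad squeezed home. Pinch both from above at clamp x -85, y 0, z 40 mm, closing along clamp y: 56 mm wide over them at rest, 28 home; up to 16 N each. A full squeeze moves the jaw on 10 to 22 mm and it stays; let out fully for the next bite. When tight, a spring yields: levers still go home, jaw stops advancing, extra squeezes do no harm.
- jaw_pad: Black rubber face of the blue sliding jaw, 52 mm wide, 25 high. Origin: middle of its gripping face, 26 mm above the bench; x as the clamp's, towards the fixed jaw. It starts at clamp x 23 to 36 mm and is driven forward by the trigger; it cannot be drawn back. It is firm when one more full squeeze, after it has pushed the jar home, no longer advances it.

How it is judged:
By the outcome, as a careful person would: the job done as asked, in the order asked, and still so for the second after the job is handed in, with the robot touching nothing.
It also fails if it takes over 48 s, if anything falls off the work surface, if the arm or the gripper's body presses on something with over 40 N, if the wrist force passes 120 N, or if a joint passes its speed limit or range.

ROBOT

A 7-joint arm with a two-finger parallel gripper is mounted at the origin on a cart in front of the work surface, level with it; the furniture and walls round the work are solid. World frame = base frame: x ahead of the robot, y to its left, z up, the work surface at z = 0. Lengths are in m, angles in rad, forces in N, time in s.
With the tool pointing down it reaches from about 0.425 to 0.875 m from the base axis. Payload 8.4 kg.
Tool frame: the origin (TCP) lies on the centre line of the jaws, within the pads' length; the fingertips stand 8 mm ahead of it and the grasp point (between the pads) lies 11 mm behind it; z points along the fingers, y is the line along which they close (so a half turn about z gives the same grasp; the last joint's range is limited). The gripper opens to 87 mm and grips with 3 to 60 N. Pads are 19 mm wide; open, the fingers measure 117 mm over their backs; the gripper's body (75 mm by 190 mm) begins 51 mm behind the grasp point.
Start: joints at [-1.283, 0.333, 0.04, 1.465, -0.013, 1.343, -0.059], TCP at [0.245, 0.602, 0.231] pointing down, gripper open.
Joint ranges: [-2.58, 2.58], [-0.38, 2.09], [-1.3, 1.39], [0.25, 2.4], [-1.5, 4.64], [0.08, 2.09], [-2.65, 2.65]. Speed limits (rad/s): [2.22, 2.22, 2.79, 2.79, 3.14, 3.14, 3.14].

INTERFACE

Orientations are given as a rotation vector (axis times angle).
In Python, from station import manip, imaging, regions_of, landmark_of gives the robot as it stands.
- The arm moves only by the tool step_arm, never from a script. Its arguments are lists of equal length, an entry for each row: "rotation": the turn, a rotation vector about the tool's x, y, z in rad, a list of three; "dp": the shift along the tool's x, y, z in mm, a list of three; "claw": the opening, from -1 (shut) to 1 (fully open), so that 0 is half open. In form: {"rotation": [[ax, ay, az], ...], "dp": [[dx, dy, dz], ...], "claw": [claw, ...]}. A call has 1 to 20 rows; each row is the pose to reach, as a shift and turn from the pose commanded when the call began, along the tool's axes at that moment; what a row does not reach only later rows make up. A row lasts 1/8 s, in which the tool goes at most 62.5 mm and 10.7 degrees, less where a joint would pass 70% of its speed; a pose out of reach is approached as far as the arm can. A call with a gripper value outside its range is refused whole. The fingers move at their own pace and stop on an object; "newtons" is the grip in N (left out, the last holds). Time passes only in rows, so rows that repeat a pose let the fingers close. It gives the time, the measured TCP pose, the force, the opening and the grip force at its end, in the units of the state.
- manip.observe(): the state, without advancing time (a new reading comes with each control period).
- imaging.read_camera(name): name is "scene" or "top"; returns (picture, depth): 400x640x3 uint8, blue, green, red; 400x640 float32, m along the optical axis (not along the pixel's ray), 0 where there is no reading.
- imaging.camera_params(name): a dict with "vfov" (degrees; the focal length in pixels is half the picture's height over the tangent of half this angle, whatever the lens; pixels are square), "cx", "cy" (the principal point, pixels), "k1" (the pictures are not rectified: a ray, as slopes to the right and down, at radius r is drawn at 1 + k1 r^2 times it, then the intrinsics apply), "origin" and "rotation" of the camera in the world. Camera axes: x right, y up, looking along -z (the intrinsics and any distortion apply to the point x, -y, -z); pixel columns grow to the right and rows downward; lengths in m; the calibration is good to about 2 mm. A picture is of the moment at which its call begins. camera_params takes no time and is no camera call.
- manip.hand_in(): hands the job in; it is judged then, once.
Trained networks look in the newest picture that a camera, given by its name, has taken for a name from the list of things; names that differ only in an ending like _2 or _b are one class to them, and where a whole thing is asked for, a point or a joint stands for the part that bears it (a point fixed in the world has none). Each returns a list of dicts, best first, with "confidence" (0 to 1); they miss things now and then, are a little off and sometimes report something else, mostly with a low value. They report only what shows in the picture. A call takes as long as a camera call.
- regions_of(camera, thing): "mask" (400x640 bool, what is visible of it) and "bbox" ([left, top, right, bottom] in pixels, round what is visible of it).
- landmark_of(camera, thing): "centre" ([column, row] in pixels: a listed point, or the origin of a listed thing).
The state is a dict: "clock": time; "joints": joint angles; "joint_vel": joint speeds; "tau": joint torques, N m; "position": TCP position; "tcp_rot": TCP orientation; "wrist_force": force on the tool from outside, world axes, zero at the start; "torque": the same for the moment, N m; "gripper_width": finger opening in m; "grasp_force": force on a finger pad.
Only numpy, scipy, OpenCV 4.12 (cv2) and the standard library are available. Lean on these libraries where they do the work, as an engineer would, in place of code of your own. Each camera call takes 0.05 s, during which the arm holds its last target. There are 200 camera calls.

## Working session

There is one attempt and no reset: what is moved stays moved. The work goes in short steps, Python scripts to look and compute and a tool call to move; the robot and the scene stay as the last step left them, time stands still between calls to the robot, and variables do not carry over. Pictures are saved under pics/ and viewed, at most 10 in all, crops included, and the job is handed in when it is done.

Besides the shell and the picture viewer there is one more tool, called after "Request:" as name(argument=value, ...) on one line, values as JSON. step_arm: Moves the arm, as the interface text tells. Its arguments: {"type":"object","properties":{"rotation":{"type":"array"},"dp":{"type":"array"},"claw":{"type":"array"},"newtons":{"type":"number"}},"required":["rotation","dp","claw"]}

```bash
mkdir -p pics; cat > h.py <<'E'
import numpy as np, cv2
from scipy.spatial.transform import Rotation as R
from station import manip, imaging, regions_of, landmark_of
def rot(p):
    r=np.array(p['rotation'],float)
    return r if r.shape==(3,3) else R.from_rotvec(r).as_matrix()
def rays(cam,uv):
    p=imaging.camera_params(cam); f=200/np.tan(np.radians(p['vfov'])/2)
    d=(np.atleast_2d(uv)-[p['cx'],p['cy']])/f
    s=d.copy()
    for _ in range(20): s=d/(1+p['k1']*(s**2).sum(1,keepdims=True))
    return np.array(p['origin']),rot(p),np.c_[s[:,0],-s[:,1],-np.ones(len(s))]
def pts(cam,uv,z):      # depth -> world
    o,r,d=rays(cam,uv); return o+(d*np.asarray(z).reshape(-1,1))@r.T
def plane(cam,uv,h):    # intersect with world z=h
    o,r,d=rays(cam,uv); w=d@r.T; return o+w*((h-o[2])/w[:,2:])
def cloud(cam,mask,depth):
    v,u=np.nonzero(mask&(depth>0)); return pts(cam,np.c_[u,v],depth[v,u])
E
python3 - <<'E'
from h import *
print(manip.observe())
for c in ("top","scene"):
    print(c,imaging.camera_params(c))
    im,d=imaging.read_camera(c); cv2.imwrite(f'pics/{c}0.png',im); np.save(f'{c}_d.npy',d)
    for t in ("flux_jar","clamp","jaw_pad"):
        for r in regions_of(c,t)[:2]:
            P=cloud(c,r['mask'],d); print(c,t,r['confidence'],r['bbox'],P.min(0).round(3),P.max(0).round(3),np.median(P,0).round(3))
        for r in landmark_of(c,t)[:2]: print('  lm',r, plane(c,r['centre'],0.026 if t=='jaw_pad' else 0).round(4))
E
```

```text
{'clock': 0.0, 'joints': array([-1.28317742,  0.33389695,  0.03988594,  1.46623914, -0.01339171,
        1.34330275, -0.0585194 ]), 'joint_vel': array([ 5.05825443e-04,  1.70396139e-03,  1.42187026e-03, -1.21831284e-03,
        1.63310501e-06, -2.51348419e-04, -2.90071759e-04]), 'tau': array([-7.02376256e-04, -6.56353855e+01,  1.33466564e+00, -4.03813291e+01,
       -6.00079307e-02,  4.45980148e-02,  1.61015582e-04]), 'position': array([0.24507713, 0.60154962, 0.22968418]), 'tcp_rot': array([-6.03867272e-01, -3.08281916e+00,  2.46480184e-03]), 'wrist_force': array([-0.15868643,  0.3713063 ,  0.21939682]), 'torque': array([ 0.051676  ,  0.0584112 , -0.06932882]), 'grasp_force': 0.0, 'gripper_width': 0.08695608543649014}
top {'vfov': 54.4962525035969, 'cx': 326.6835581669826, 'cy': 200.6663151113006, 'k1': -0.08206171013200297, 'origin': array([0.49628269, 0.01057015, 1.03541837]), 'rotation': array([ 0.07536865, -0.08723972, -1.53926392])}
top flux_jar 0.58 [379.5, 203.7, 398.7, 220.9] [ 0.554 -0.188 -0.004] [ 0.594 -0.14   0.052] [ 0.573 -0.159  0.046]
  lm {'centre': [385.4, 212.7],
[... 511 characters left out ...]
0276682476566176, 'origin': array([-0.08131699, -0.80771423,  0.64280382]), 'rotation': array([ 1.03393627, -0.38881803, -0.59950253])}
scene flux_jar 0.62 [356.7, 241.3, 377.4, 265.3] [ 0.553 -0.183  0.   ] [ 0.65  -0.089  0.052] [ 0.566 -0.169  0.038]
  lm {'centre': [364.1, 263.0], 'confidence': 0.59} [[ 0.573  -0.1602 -0.    ]]
scene clamp 0.58 [250.2, 173.1, 311.3, 230.4] [0.515 0.063 0.   ] [0.656 0.38  0.066] [0.55  0.182 0.027]
  lm {'centre': [275.6, 202.6], 'confidence': 0.71} [[0.5741 0.2095 0.    ]]
scene jaw_pad 0.6 [269.9, 193.5, 287.8, 203.1] [0.538 0.178 0.012] [0.589 0.193 0.043] [0.564 0.185 0.029]
  lm {'centre': [277.8, 196.8], 'confidence': 0.64} [[0.5716 0.1934 0.026 ]]
```

```bash
python3 - <<'E'
from h import *
im=cv2.imread('pics/top0.png'); cv2.imwrite('pics/topc.png',cv2.resize(im[150:280,180:440],None,fx=3,fy=3,interpolation=cv2.INTER_CUBIC))
d=np.load('top_d.npy')
v,u=np.mgrid[150:280,180:340]; P=pts('top',np.c_[u.ravel(),v.ravel()],d[150:280,180:340].ravel())
P=P[(P[:,1]>.05)&(P[:,1]<.34)&(P[:,0]>.48)&(P[:,0]<.64)]
B=P[(P[:,2]>.006)&(P[:,2]<.016)]; print('bed',len(B),cv2.minAreaRect(B[:,:2].astype(np.float32)*1000))
for lo,hi,n in((.055,.07,'housing'),(.036,.05,'jaws'),):
    Q=P[(P[:,2]>lo)&(P[:,2]<hi)]; print(n,len(Q),cv2.minAreaRect(Q[:,:2].astype(np.float32)*1000),Q.mean(0))
v,u=np.mgrid[195:230,370:410]; J=pts('top',np.c_[u.ravel(),v.ravel()],d[195:230,370:410].ravel()); J=J[(J[:,2]>.04)&(J[:,2]<.056)]
print('jar',len(J),J.mean(0),cv2.minEnclosingCircle(J[:,:2].astype(np.float32)))
E
```

```text
bed 1329 ((581.8189086914062, 154.28219604492188), (200.80862426757812, 121.04056549072266), 84.71073150634766)
housing 371 ((568.3755493164062, 230.93411254882812), (48.26874542236328, 49.83817672729492), 85.31787872314453) [0.568132   0.23020147 0.05958233]
jaws 460 ((563.93994140625, 192.67550659179688), (240.97003173828125, 63.71525573730469), 85.12467193603516) [0.56168264 0.15827523 0.04217347]
jar 210 [ 0.57421674 -0.15986768  0.04647979] ((0.5739955902099609, -0.1605854481458664), 0.021172191947698593)
```

View pics/topc.png

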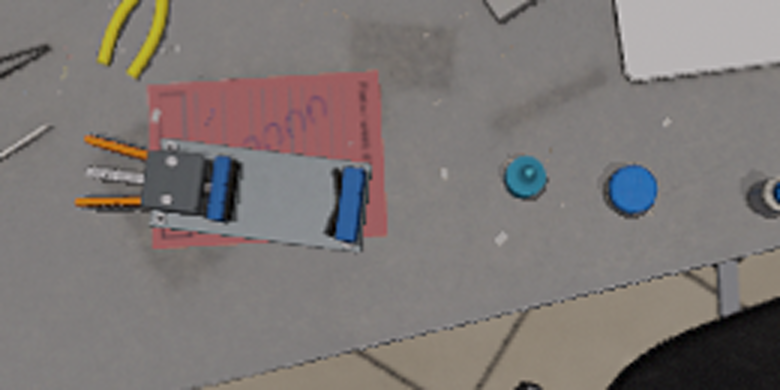

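View pics/scene0.png

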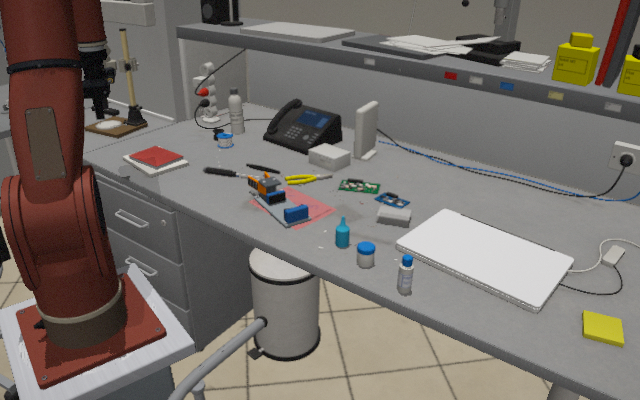

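```bash
cat >> h.py <<'E'
def delta(target,yaw):  # target TCP (m), tool y at world angle yaw(deg), pointing down -> dp mm, rotvec
    s=manip.observe(); T=R.from_rotvec(s['tcp_rot']); y=np.radians(yaw)
    Y=np.array([np.cos(y),np.sin(y),0]);Z=np.array([0,0,-1.]);G=R.from_matrix(np.c_[np.cross(Y,Z),Y,Z])
    print('dp',(T.inv().apply(np.array(target)-s['position'])*1000).round(1),'rot',(T.inv()*G).as_rotvec().round(3),'t',s['clock'],s['position'].round(4))
E
python3 -c "
from h import *
delta([.574,-.160,.13],-4.9)"
```

```text
dp [-591.9 -581.6  100.6] rot [0.   0.   1.27] t 0.7 [0.2452 0.6019 0.2306]
```

Request:
step_arm(rotation=[[0, 0, 0.09], [0, 0, 0.18], [0, 0, 0.27], [0, 0, 0.36], [0, 0, 0.45], [0, 0, 0.54], [0, 0, 0.64], [0, 0, 0.73], [0, 0, 0.82], [0, 0, 0.92], [0, 0, 1.02], [0, 0, 1.12], [0, 0, 1.22], [0, 0, 1.27], [0, 0, 1.27], [0, 0, 1.27]], dp=[[-42, -42, 0], [-84, -83, 0], [-126, -124, 0], [-168, -166, 5], [-210, -208, 10], [-253, -249, 20], [-295, -291, 30], [-338, -332, 40], [-380, -374, 50], [-423, -415, 60], [-465, -457, 70], [-507, -499, 80], [-550, -540, 90], [-592, -582, 100], [-592, -582, 100], [-592, -582, 100]], claw=[1, 1, 1, 1, 1, 1, 1, 1, 1, 1, 1, 1, 1, 1, 1, 1], newtons=15)

```text
clock: 2.7
position: [0.5737, -0.1602, 0.1303]
tcp_rot: [-2.315, -2.123, 0.001]
wrist_force: [0.1, 0.4, 0.1]
gripper_width: 0.0871
grasp_force: 0.0
```

```bash
python3 -c "
from h import *
delta([.574,-.160,.019],-4.9)"
```

```text
dp [  0.2   0.3 111.3] rot [-0.001 -0.    -0.001] t 2.7 [ 0.5737 -0.1602  0.1303]
```

Request:
step_arm(rotation=[[0, 0, 0], [0, 0, 0], [0, 0, 0], [0, 0, 0], [0, 0, 0], [0, 0, 0], [0, 0, 0], [0, 0, 0], [0, 0, 0], [0, 0, 0], [0, 0, 0], [0, 0, 0], [0, 0, 0]], dp=[[0, 0, 40], [0, 0, 80], [0, 0, 105], [0, 0, 111], [0, 0, 111], [0, 0, 111], [0, 0, 111], [0, 0, 111], [0, 0, 111], [0, 0, 111], [0, 0, 111], [0, 0, 91], [0, 0, 51]], claw=[1, 1, 1, 1, 1, -0.3, -0.3, -0.3, -0.3, -0.3, -0.3, -0.3, -0.3], newtons=15)

```text
clock: 4.32
position: [0.5729, -0.1603, 0.08]
tcp_rot: [-2.314, -2.122, 0.003]
wrist_force: [0.5, 0.4, 0.1]
gripper_width: 0.0397
grasp_force: 14.9
```

Request:
step_arm(rotation=[[0, 0, 0], [0, 0, 0], [0, 0, 0], [0, 0, 0], [0, 0, 0], [0, 0, 0], [0, 0, 0], [0, 0, 0], [0, 0, 0]], dp=[[0, 0, -45], [45, -6, -55], [100, -14, -55], [155, -21, -55], [210, -29, -50], [250, -34, -45], [275, -38, -30], [278, -38, -25], [278, -38, -25]], claw=[-0.3, -0.3, -0.3, -0.3, -0.3, -0.3, -0.3, -0.3, -0.3])

```text
clock: 5.45
position: [0.5598, 0.118, 0.1042]
tcp_rot: [2.316, 2.122, -0.002]
wrist_force: [-0.6, -0.1, -0.6]
gripper_width: 0.0397
grasp_force: 14.9
```

```bash
python3 - <<'E'
from h import *
delta([.5585,.1198,.030],-4.9)
im,d=imaging.read_camera('scene'); cv2.imwrite('pics/s1.png',cv2.resize(im[130:260,200:400],None,fx=4,fy=4,interpolation=cv2.INTER_CUBIC))
for r in regions_of('scene','flux_jar')[:2]:
    P=cloud('scene',r['mask'],d); print(r['confidence'],r['bbox'],np.percentile(P,[2,50,98],axis=0).round(3))
E
```

```text
dp [ 1.8 -1.4 74.2] rot [-0.001  0.001 -0.002] t 5.45 [0.5598 0.118  0.1042]
0.82 [283.6, 168.8, 299.9, 190.0] [[0.538 0.096 0.089]
 [0.553 0.104 0.117]
 [0.578 0.134 0.136]]
```

View pics/s1.png

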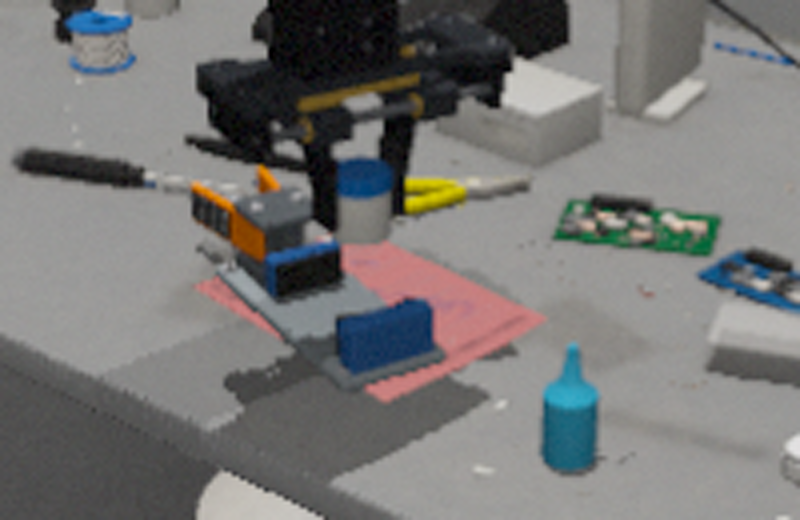

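Request:
step_arm(rotation=[[0, 0, 0], [0, 0, 0], [0, 0, 0], [0, 0, 0], [0, 0, 0]], dp=[[2, -1, 35], [2, -1, 60], [2, -1, 69], [2, -1, 72], [2, -1, 73]], claw=[-0.3, -0.3, -0.3, -0.3, -0.3])

```text
clock: 6.18
position: [0.5598, 0.1217, 0.0324]
tcp_rot: [2.315, 2.123, 0.002]
wrist_force: [0.8, -0.0, -1.9]
gripper_width: 0.0397
grasp_force: 14.9
```

Request:
step_arm(rotation=[[0, 0, 0], [0, 0, 0], [0, 0, 0]], dp=[[0, 0, 1], [0, 0, 2], [0, 0, 2]], claw=[-0.3, -0.3, -0.3])

```text
clock: 6.55
position: [0.5591, 0.122, 0.0297]
tcp_rot: [2.315, 2.124, 0.0]
wrist_force: [0.3, -0.1, -0.3]
gripper_width: 0.0398
grasp_force: 14.9
```

Request:
step_arm(rotation=[[0, 0, 0], [0, 0, 0], [0, 0, 0]], dp=[[0, 0, 1], [0, 0, 1.5], [0, 0, 1.5]], claw=[-0.3, -0.3, -0.3])

```text
clock: 6.92
position: [0.5592, 0.122, 0.0294]
tcp_rot: [-2.314, -2.123, -0.001]
wrist_force: [-6.3, -1.1, 16.3]
gripper_width: 0.0397
grasp_force: 14.9
```

Request:
step_arm(rotation=[[0, 0, 0], [0, 0, 0], [0, 0, 0], [0, 0, 0], [0, 0, 0], [0, 0, 0], [0, 0, 0], [0, 0, 0], [0, 0, 0], [0, 0, 0]], dp=[[0, 0, -1], [0, 0, -1], [0, 0, -1], [0, 0, -1], [0, 0, -1], [0, 0, -1], [0, 0, -30], [0, 0, -80], [0, 0, -100], [0, 0, -100]], claw=[-0.3, -0.3, 0.2, 0.7, 1, 1, 1, 1, 1, 1])

```text
clock: 8.18
position: [0.5601, 0.1222, 0.1296]
tcp_rot: [2.314, 2.123, 0.005]
wrist_force: [-0.3, 0.2, -0.0]
gripper_width: 0.0865
grasp_force: 0.0
```

```bash
python3 - <<'E'
from h import *
delta([.573,.292,.130],-4.9)
delta([.573,.292,.029],-4.9)
im,d=imaging.read_camera('scene'); cv2.imwrite('pics/s2.png',cv2.resize(im[130:260,200:400],None,fx=4,fy=4,interpolation=cv2.INTER_CUBIC))
for r in regions_of('scene','flux_jar')[:1]:
    P=cloud('scene',r['mask'],d); print(r['confidence'],r['bbox'],np.percentile(P,[2,50,98],axis=0).round(3))
E
```

```text
dp [ 1.702e+02 -1.700e+00 -1.000e-01] rot [ 0.003 -0.002 -0.   ] t 8.175 [0.5601 0.1222 0.1296]
dp [170.1  -2.  100.9] rot [ 0.003 -0.002 -0.   ] t 8.175 [0.5601 0.1222 0.1296]
0.79 [281.2, 193.9, 298.0, 209.1] [[0.54  0.101 0.032]
 [0.553 0.113 0.056]
 [0.575 0.132 0.061]]
```

View pics/s2.png

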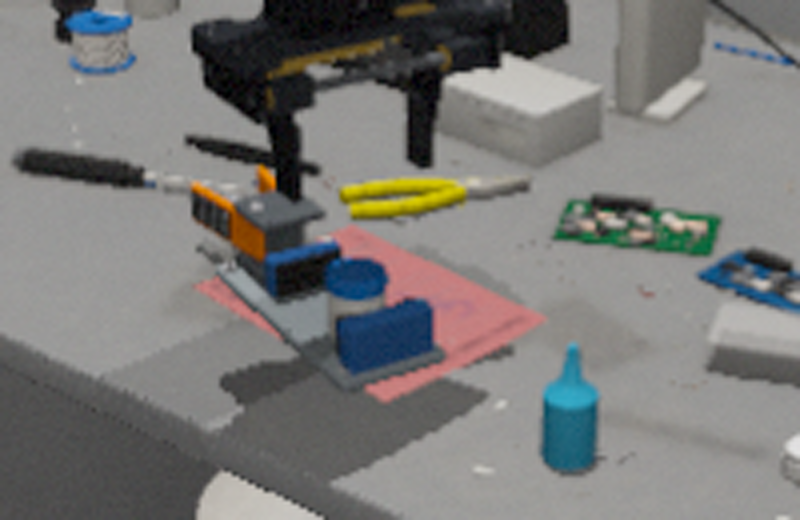

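Request:
step_arm(rotation=[[0, 0, 0], [0, 0, 0], [0, 0, 0], [0, 0, 0], [0, 0, 0], [0, 0, 0], [0, 0, 0], [0, 0, 0], [0, 0, 0]], dp=[[45, 0, 0], [95, -1, 0], [145, -2, 0], [170, -2, 15], [170, -2, 45], [170, -2, 80], [170, -2, 98], [170, -2, 101], [170, -2, 101]], claw=[0.75, 0.75, 0.75, 0.75, 0.75, 0.75, 0.75, 0.75, 0.75], newtons=40)

```text
clock: 9.4
position: [0.5722, 0.2915, 0.0277]
tcp_rot: [2.315, 2.123, 0.001]
wrist_force: [0.3, -0.1, 1.8]
gripper_width: 0.0759
grasp_force: 0.0
```

Request:
step_arm(rotation=[[0, 0, 0], [0, 0, 0], [0, 0, 0], [0, 0, 0], [0, 0, 0], [0, 0, 0], [0, 0, 0], [0, 0, 0]], dp=[[0, 0, 0], [0, 0, 0], [0, 0, 0], [0, 0, 0], [0, 0, 0], [0, 0, 0], [0, 0, 0], [0, 0, 0]], claw=[-0.6, -0.6, -0.6, -0.6, -0.6, -0.6, -0.6, -0.6])

```text
clock: 10.4
position: [0.5743, 0.2929, 0.0282]
tcp_rot: [2.313, 2.123, 0.009]
wrist_force: [9.0, 4.7, -5.4]
gripper_width: 0.0272
grasp_force: 40.1
```

```bash
cat > pad.py <<'E'
from h import *
O=np.array([.566,.2075]);ex=np.array([-.085,-.9964])
im,d=imaging.read_camera('scene')
cv2.imwrite('pics/last.png',cv2.resize(im[130:260,200:400],None,fx=4,fy=4,interpolation=cv2.INTER_CUBIC))
for t in('jaw_pad','flux_jar'):
    for r in regions_of('scene',t)[:1]:
        P=np.median(cloud('scene',r['mask'],d),0); print(t,r['confidence'],P.round(4),'clamp x',((P[:2]-O)@ex).round(4))
    for r in landmark_of('scene',t)[:1]:
        P=plane('scene',r['centre'],.026 if t=='jaw_pad' else .01)[0]; print(' lm',r['confidence'],'clamp x',((P[:2]-O)@ex).round(4))
print(manip.observe()['clock'])
E
python3 pad.py
```

```text
jaw_pad 0.4 [0.552  0.1747 0.0276] clamp x 0.0339
 lm 0.4 clamp x 0.0434
flux_jar 0.59 [0.555  0.112  0.0553] clamp x 0.0961
 lm 0.55 clamp x 0.0921
10.65
```

Request:
step_arm(rotation=[[0, 0, 0], [0, 0, 0], [0, 0, 0], [0, 0, 0], [0, 0, 0], [0, 0, 0], [0, 0, 0], [0, 0, 0], [0, 0, 0], [0, 0, 0], [0, 0, 0], [0, 0, 0]], dp=[[0, 0, 0], [0, 0, 0], [0, 0, 0], [0, 0, 0], [0, 0, 0], [0, 0, 0], [0, 0, 0], [0, 0, 0], [0, 0, 0], [0, 0, 0], [0, 0, 0], [0, 0, 0]], claw=[0.75, 0.75, 0.75, 0.75, 0.75, 0.75, -0.6, -0.6, -0.6, -0.6, -0.6, -0.6])

```text
clock: 12.15
position: [0.5742, 0.292, 0.0277]
tcp_rot: [2.313, 2.122, 0.007]
wrist_force: [10.2, 1.5, -5.6]
gripper_width: 0.0271
grasp_force: 40.0
```

```bash
python3 pad.py
```

```text
lm 0.43 clamp x 0.0544
flux_jar 0.58 [0.5528 0.113  0.0549] clamp x 0.0953
 lm 0.61 clamp x 0.0949
12.4
```

Request:
step_arm(rotation=[[0, 0, 0], [0, 0, 0], [0, 0, 0], [0, 0, 0], [0, 0, 0], [0, 0, 0], [0, 0, 0], [0, 0, 0], [0, 0, 0], [0, 0, 0], [0, 0, 0], [0, 0, 0], [0, 0, 0], [0, 0, 0], [0, 0, 0], [0, 0, 0], [0, 0, 0], [0, 0, 0], [0, 0, 0]], dp=[[0, 0, 0], [0, 0, 0], [0, 0, 0], [0, 0, 0], [0, 0, 0], [0, 0, 0], [0, 0, 0], [0, 0, 0], [0, 0, 0], [0, 0, 0], [0, 0, 0], [0, 0, 0], [0, 0, 0], [0, 0, 0], [0, 0, 0], [0, 0, 0], [0, 0, 0], [0, 0, 0], [0, 0, 0]], claw=[0.75, 0.75, 0.75, 0.75, 0.75, 0.75, -0.6, -0.6, -0.6, -0.6, -0.6, -0.6, -0.6, 0.75, 0.75, 0.75, 0.75, 0.75, 0.75])

```text
clock: 14.78
position: [0.571, 0.2917, 0.0268]
tcp_rot: [-2.314, -2.124, 0.001]
wrist_force: [0.4, 0.3, 0.5]
gripper_width: 0.0742
grasp_force: 0.0
```

```bash
python3 pad.py
```

```text
jaw_pad 0.62 [0.5442 0.1535 0.0318] clamp x 0.0556
 lm 0.51 clamp x 0.0591
flux_jar 0.7 [0.5523 0.1129 0.054 ] clamp x 0.0954
 lm 0.55 clamp x 0.0784
15.025
```

View pics/last.png

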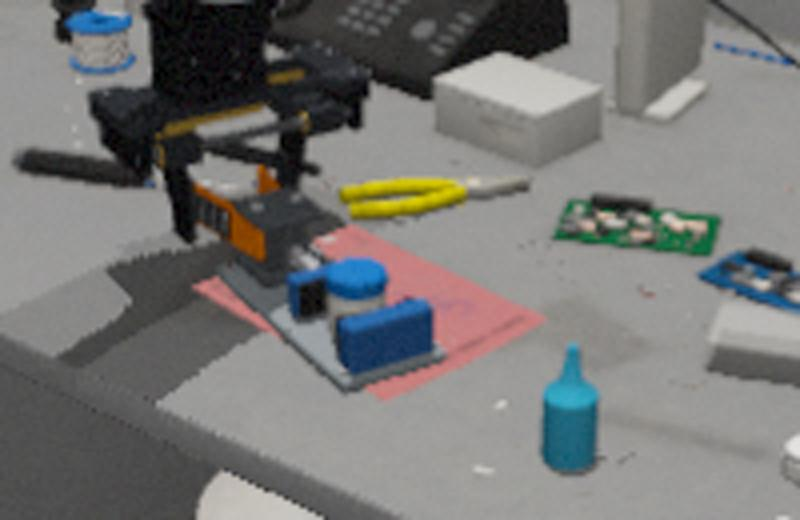

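Request:
step_arm(rotation=[[0, 0, 0], [0, 0, 0], [0, 0, 0], [0, 0, 0], [0, 0, 0], [0, 0, 0], [0, 0, 0], [0, 0, 0], [0, 0, 0], [0, 0, 0], [0, 0, 0], [0, 0, 0], [0, 0, 0], [0, 0, 0], [0, 0, 0], [0, 0, 0], [0, 0, 0], [0, 0, 0], [0, 0, 0], [0, 0, 0]], dp=[[0, 0, 0], [0, 0, 0], [0, 0, 0], [0, 0, 0], [0, 0, 0], [0, 0, 0], [0, 0, 0], [0, 0, 0], [0, 0, 0], [0, 0, 0], [0, 0, 0], [0, 0, 0], [0, 0, 0], [0, 0, 0], [0, 0, 0], [0, 0, 0], [0, 0, 0], [0, 0, 0], [0, 0, 0], [0, 0, 0]], claw=[-0.6, -0.6, -0.6, -0.6, -0.6, -0.6, -0.6, 0.75, 0.75, 0.75, 0.75, 0.75, 0.75, -0.6, -0.6, -0.6, -0.6, -0.6, -0.6, -0.6])

```text
clock: 17.52
position: [0.5742, 0.2923, 0.0276]
tcp_rot: [2.313, 2.122, 0.008]
wrist_force: [10.6, 4.5, -8.3]
gripper_width: 0.0273
grasp_force: 40.0
```

```bash
python3 pad.py
```

```text
lm 0.38 clamp x 0.0974
flux_jar 0.55 [0.5536 0.1062 0.057 ] clamp x 0.102
 lm 0.73 clamp x 0.0989
17.775
```

Request:
step_arm(rotation=[[0, 0, 0], [0, 0, 0], [0, 0, 0], [0, 0, 0], [0, 0, 0], [0, 0, 0], [0, 0, 0], [0, 0, 0], [0, 0, 0], [0, 0, 0], [0, 0, 0], [0, 0, 0], [0, 0, 0], [0, 0, 0], [0, 0, 0], [0, 0, 0], [0, 0, 0], [0, 0, 0], [0, 0, 0]], dp=[[0, 0, 0], [0, 0, 0], [0, 0, 0], [0, 0, 0], [0, 0, 0], [0, 0, 0], [0, 0, 0], [0, 0, 0], [0, 0, 0], [0, 0, 0], [0, 0, 0], [0, 0, 0], [0, 0, 0], [0, 0, 0], [0, 0, 0], [0, 0, 0], [0, 0, 0], [0, 0, 0], [0, 0, 0]], claw=[0.75, 0.75, 0.75, 0.75, 0.75, 0.75, -0.6, -0.6, -0.6, -0.6, -0.6, -0.6, -0.6, 0.75, 0.75, 0.75, 0.75, 0.75, 0.75])

```text
clock: 20.15
position: [0.5712, 0.2916, 0.0269]
tcp_rot: [-2.314, -2.124, 0.001]
wrist_force: [-0.1, 0.6, 0.2]
gripper_width: 0.074
grasp_force: 0.0
```

```bash
python3 pad.py; cp pics/last.png pics/a.png
```

```text
jaw_pad 0.62 [0.5415 0.1358 0.0293] clamp x 0.0735
 lm 0.36 clamp x 0.0913
flux_jar 0.59 [0.5535 0.1051 0.0576] clamp x 0.1031
 lm 0.76 clamp x 0.1095
20.4
```

Request:
step_arm(rotation=[[0, 0, 0], [0, 0, 0], [0, 0, 0], [0, 0, 0], [0, 0, 0], [0, 0, 0], [0, 0, 0], [0, 0, 0], [0, 0, 0], [0, 0, 0], [0, 0, 0], [0, 0, 0], [0, 0, 0]], dp=[[0, 0, 0], [0, 0, 0], [0, 0, 0], [0, 0, 0], [0, 0, 0], [0, 0, 0], [0, 0, 0], [0, 0, 0], [0, 0, 0], [0, 0, 0], [0, 0, 0], [0, 0, 0], [0, 0, 0]], claw=[-0.6, -0.6, -0.6, -0.6, -0.6, -0.6, -0.6, 0.75, 0.75, 0.75, 0.75, 0.75, 0.75])

```text
clock: 22.02
position: [0.5712, 0.2916, 0.0269]
tcp_rot: [-2.314, -2.124, 0.001]
wrist_force: [0.6, 0.3, 0.1]
gripper_width: 0.074
grasp_force: 0.0
```

```bash
python3 pad.py; python3 - <<'E'
import cv2,numpy as np
a=cv2.imread('pics/a.png')[180:400,150:450];b=cv2.imread('pics/last.png')[180:400,150:450]
cv2.imwrite('pics/ab.png',np.hstack([a,b])); print(np.abs(a.astype(int)-b).mean())
E
```

```text
jaw_pad 0.47 [0.5415 0.1357 0.0326] clamp x 0.0736
 lm 0.47 clamp x 0.0895
flux_jar 0.71 [0.5517 0.1056 0.0567] clamp x 0.1028
 lm 0.67 clamp x 0.1069
22.275
1.7847222222222223
```

View pics/ab.png

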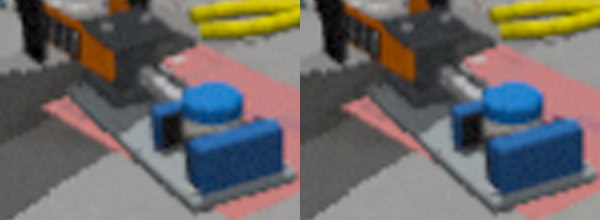

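The two halves match: the jar (lid about 211,100 and 511,100) sits between the pads, and the pad stays at clamp x 73.5 mm. I'll do one more squeeze for certainty, then retreat.

Request:
step_arm(rotation=[[0, 0, 0], [0, 0, 0], [0, 0, 0], [0, 0, 0], [0, 0, 0], [0, 0, 0], [0, 0, 0], [0, 0, 0], [0, 0, 0], [0, 0, 0], [0, 0, 0], [0, 0, 0], [0, 0, 0], [0, 0, 0], [0, 0, 0], [0, 0, 0], [0, 0, 0], [0, 0, 0]], dp=[[0, 0, 0], [0, 0, 0], [0, 0, 0], [0, 0, 0], [0, 0, 0], [0, 0, 0], [0, 0, 0], [0, 0, 0], [0, 0, 0], [0, 0, 0], [0, 0, 0], [0, 0, 0], [0, 0, 0], [0, 0, -30], [0, 0, -80], [0, 0, -120], [0, 0, -130], [0, 0, -130]], claw=[-0.6, -0.6, -0.6, -0.6, -0.6, -0.6, -0.6, 0.75, 0.75, 0.75, 0.75, 0.75, 0.75, 0.75, 0.75, 0.75, 0.75, 0.75])

```text
clock: 24.52
position: [0.5715, 0.2917, 0.1571]
tcp_rot: [-2.314, -2.124, -0.001]
wrist_force: [-0.5, 0.1, -0.5]
gripper_width: 0.076
grasp_force: 0.0
```

```bash
python3 pad.py
```

```text
jaw_pad 0.54 [0.5428 0.1359 0.0291] clamp x 0.0733
 lm 0.57 clamp x 0.0816
flux_jar 0.51 [0.5549 0.1052 0.0576] clamp x 0.1029
 lm 0.44 clamp x 0.107
24.775
```

View pics/last.png

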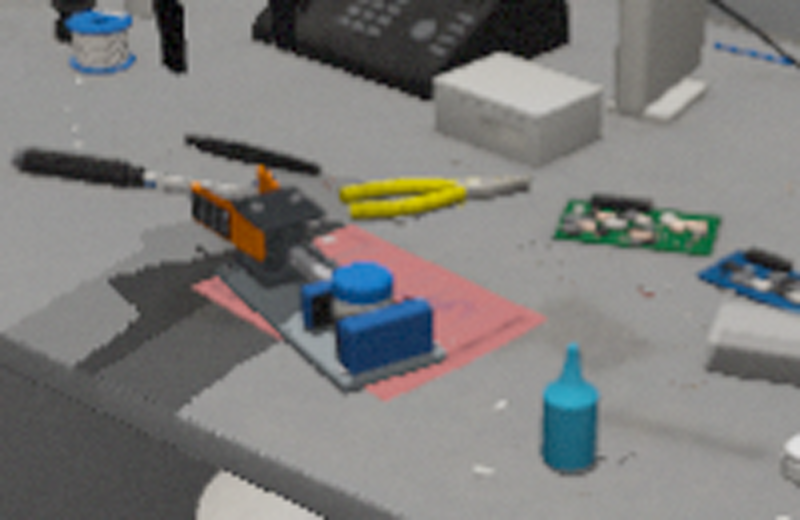

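The jar stands upright and clamped (crop 362,290). The levers are sprung out (crop 200–265,190–230) and the arm is clear.

```bash
python3 -c "
from station import manip
print(manip.hand_in())"
```

```text
the job is handed in; nothing more can be done
None
```

The white jar stands upright in the clamp, held firmly against the fixed jaw (the last two squeezes didn't move the sliding jaw), with the trigger released and the arm clear; handed in at about 25 s of the 48 s allowed.

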